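# Seat the counting tray in the light base's corner nest and shut the catch

## Task

Without picking anything up, use the fingertips to draw the blue counting tray back on the light base until it lies flat along the metal rail, then slide it along the rail into the corner nest at the left until it is fully home against the end stop. Then push the red knob of the turn-button catch round until the catch is shut behind the tray. Leave the things lying about where they are.

Things in the scene. Friction and masses are not known exactly. Their poses are not given: they have to be found in the camera images.
- light_base: Dark flat light base, 180 (x) x 300 (y) x 14 mm, fixed; origin at the centre of its underside on the worktop, flat top at z = 14 mm. Own axes: x away from the robot, towards the rail; y to the left along the rail; turned 2 to 23 degrees clockwise from above. Aluminium strips 14 mm high (up to z = 28) stand on it: a straight rail along the far side, face at x = 60, from y = -140 to 122 mm, an end stop and a front lip.
- corner (a point): Inner corner at the left where the rail's face (x = 60 mm of light_base) meets the end stop's face (y = 108 mm), on the base's top; axes as light_base. Rail, end stop and front lip form the corner nest, 58 mm wide, open to the right, over a white window.
- nest_home (a point): On the base's top at x = 32, y = 66 mm of light_base: where the tray's origin lies when it is fully home against rail and end stop. Axes as light_base.
- lip_end (a point): Right-hand end of the front lip's inner face, at x = 2, y = 58 mm of light_base, on its top; the lip runs from here left to the end stop, parallel to the rail, 10 mm thick. From here a lead-in slants to the front right, 8 mm out and 14 mm to the right. Axes as light_base.
- counting_tray: Blue-rimmed open tray, clear gridded floor, loose, about 90 g, 56 (x) x 84 (y) x 14 mm high; rim 4 mm thick, floor 3 mm, so the inside is 48 x 76 mm, 11 mm deep, room for closed fingertips. Origin at the centre of its underside, axes along its sides. Starts on the right half of the base, long side within 12 degrees of the rail's line, its middle 14 to 22 mm short of its place at the rail.
- catch_pivot (a point): Upright pivot of the turn-button catch, at x = -16, y = 17.5 mm of light_base, on its top; axes as light_base. The catch is a flat steel bar, 45 mm from pivot to tip, 10 mm wide, z = 16 to 26 mm; it stays where it is left, friction about 1 N at the knob.
- catch (a joint): Angle of the catch, rad, growing anticlockwise from above. 0 = open: bar points from the pivot to the front right (halfway between the base's -x and -y). 2.356 = shut at its stop: bar points at the rail (+x of the base), 1.5 mm behind the right end of a tray that is home; it cannot shut on a tray that is not. Starts at 0 to 0.35.
- catch_knob (a point): Centre of the top of the catch's red knob, an upright round post 12 mm in diameter, from z = 26 to 48 mm, 38 mm from the pivot.
- loupe: Folded hand lens in a pale metal sleeve, 46 x 34 x 14 mm, lying on the front right of the light base; bystander, origin at the centre of its underside.
- forceps: Steel forceps, 124 x 12 x 9 mm, right of the light base; bystander, origin under its centre.
- petri_dish: Lidded petri dish of sand, 90 mm across, 15 mm high, to the front right of the light base; bystander, origin under its centre.
- stain_bottle: Brown dropper bottle with black teat, 34 mm across, 108 mm high, behind the light base; bystander, origin under its centre.
- pencil: Yellow pencil, 185 x 8 mm, in front of the light base; bystander, origin under its centre.
- timer: White countdown timer, 64 x 68 x 18 mm, front right; bystander, origin under its centre.

How it is judged (in metres and radians):
On the way, in this order (a step that is already met when the one before it is completed fails the run):
1. the tray lies flat along the rail (gap under 3 mm, within 2.5 degrees) before it enters the corner nest (x of counting_tray in the frame of light_base above 0.029 m and angle between the y axis of counting_tray and the y axis of light_base, either way round below 0.044 rad and y of counting_tray in the frame of light_base below 0.02 m), for 0.1 s.
2. the tray is fully home in the corner (gaps under 3 mm) while the catch is still open (x of counting_tray in the frame of light_base above 0.029 m and y of counting_tray in the frame of light_base above 0.063 m and value of joint catch below 1.6 rad), for 0.1 s.
At the end, for the whole second after the job is handed in: The tray lies flat on the light base in the corner nest, within 3 mm of the rail and of the end stop and square to them within 2.5 degrees, at rest, and the catch is shut behind it (within 0.15 rad of its stop) (x of counting_tray in the frame of light_base above 0.029 m and y of counting_tray in the frame of light_base above 0.063 m and z of counting_tray in the frame of light_base below 0.016 m and angle between the y axis of counting_tray and the y axis of light_base, either way round below 0.044 rad and angle between counting_tray's own z axis and vertical below 0.03 rad and linear speed of counting_tray below 0.01 m/s and value of joint catch above 2.2 rad); the robot touches nothing.
It fails at once if the tray is lifted more than 5 mm off the light base (z of counting_tray in the frame of light_base above 0.019 m).
It fails at once if the tray is tipped by more than 12 degrees (angle between counting_tray's own z axis and vertical above 0.21 rad).
It fails at once if one of the things lying about (loupe, forceps, petri dish, stain bottle, pencil, timer) is moved by more than 15 mm (distance of any of loupe, forceps, petri_dish, stain_bottle, pencil, timer from where it was at the start of the episode above 0.015 m).
It also fails if it takes over 69 s, if anything falls off the work surface, if the arm or the gripper's body presses on something with over 40 N, if the wrist force passes 120 N, or if a joint passes its speed limit or range.

## Robot

A 6-joint arm with a two-finger parallel gripper is mounted at the origin on a cart in front of the work surface, level with it; the furniture and walls round the work are solid. World frame = base frame: x ahead of the robot, y to its left, z up, the work surface at z = 0. Lengths are in mm, angles in rad, forces in N, time in s.
With the tool pointing down it reaches from about 275 to 1000 mm from the base axis. Payload 8.4 kg.
Tool frame: the origin (TCP) lies on the centre line of the jaws, within the pads' length; the fingertips stand r.tip_reach ahead of it and the grasp point (between the pads) lies 3 mm ahead of it (r.tip_reach is the distance from the TCP to the fingertips, in mm); z points along the fingers, y is the direction in which the jaws open and shut (so a half turn about z gives the same grasp; the last joint's range is limited). The gripper opens to 85 mm and grips with 20 to 120 N. Pads are 22 mm wide; open, the fingers measure 114 mm over their backs; the gripper's body (76 mm by 85 mm) begins 54 mm behind the grasp point. The pads swing forward as they close: fully open they stand 13 mm farther back than shut.
Start: joints at [-1.247, 0.353, 1.633, -0, 1.155, -0.002], TCP at [200.04, -592.125, 253.281] pointing down, gripper open.
Joint ranges: [-2.63, 2.63], [-0.92, 2.1], [0.06, 2.66], [-1.3, 4.44], [0, 2.69], [-3.02, 3.02]. Speed limits (rad/s): [2.22, 2.22, 2.79, 3.14, 3.14, 3.14].

## Interface

Orientations are given as [roll, pitch, yaw] about the fixed x, y, z axes, in that order (R = Rz(yaw) Ry(pitch) Rx(roll)).
In Python, from rig import sense, optics, r, nets gives the robot as it stands. The module is installed in compiled form; this text tells all that it offers.
- The arm moves only by the tool carry_out, never from a script. Its argument "increments" is a list that holds one entry, the list of rows, each a list of 6 numbers: the shift along the tool's x, y, z normalised to -1 to 1, where 1 is 40 cm, then the turn, a rotation vector about the tool's x, y, z normalised to -1 to 1, where 1 is 60 degrees. A call has 1 to 5 rows; each row is the pose to reach, as a shift and turn from the pose commanded when the call began, along the tool's axes at that moment; what a row does not reach only later rows make up. A row lasts 1/12 s, in which the tool goes at most 41.7 mm and 7.16 degrees, less where a joint would pass 70% of its speed; a pose out of reach is approached as far as the arm can. A call with a number of a shift or a turn outside -1 to 1 is refused whole. A call with a gripper value outside its range is refused whole. "hand" is the closure, from 0 (fully open) to 1 (shut), set as the call begins (left out, the last holds). The fingers move at their own pace and stop on an object; "squeeze" is the grip in N (left out, the last holds). Time passes only in rows, so rows that repeat a pose let the fingers close. It gives the time, the measured TCP pose, the force and the opening at its end, in the units of the state.
- sense(): the state, without advancing time (a new reading comes with each control period).
- optics.grab_frame(name): name is "scene" or "top"; returns a dict with "img" (480x640x3 uint8, red, green, blue), "range_z" (480x640 float32, mm along the optical axis (not along the pixel's ray), 0 where there is no reading), "fov_y" (degrees; the focal length in pixels is half the picture's height over the tangent of half this angle, whatever the lens; pixels are square), "cx", "cy" (the principal point, pixels), "R" (3x3) and "t" (3): a world point X has camera coordinates R X + t. Camera axes: x right, y down, z forward; pixel columns grow to the right and rows downward; lengths in mm; the calibration is good to about 2 mm. A picture is of the moment at which its call begins.
- r.sign_off(): hands the job in, once; it reports no verdict.
Trained networks look in the newest picture that a camera, given by its name, has taken for a name from the list of things; names that differ only in an ending like _2 or _b are one class to them, and where a whole thing is asked for, a point or a joint stands for the part that bears it (a point fixed in the world has none). Each returns a list of dicts, best first, with "confidence" (0 to 1); they miss things now and then, are a little off and sometimes report something else, mostly with a low value. They report only what shows in the picture. A call takes as long as a camera call.
- nets.trace(target, camera): "mask" (480x640 bool, what is visible of it).
- nets.tip_of(target, camera): "point" ([x, y, z] in mm, in world coordinates, good to about 4 mm: a listed point, or the origin of a listed thing).
The state is a dict: "clock": time; "qpos": joint angles; "qvel": joint speeds; "joint_efforts": joint torques, N m; "eef_pos": TCP position; "tcp_rot": TCP orientation; "contact_force": force on the tool from outside, world axes, zero at the start; "wrist_torque": the same for the moment, N m; "opening": opening from 0.0 (shut) to 1.0 (fully open).
Only numpy, scipy, OpenCV 4.12 (cv2) and the standard library are available. Lean on these libraries where they do the work, as an engineer would, in place of code of your own. Each camera call takes 0.05 s, during which the arm holds its last target.

## Working session

There is one attempt and no reset: what is moved stays moved. The work goes in short steps, Python scripts to look and compute and a tool call to move; the robot and the scene stay as the last step left them, time stands still between calls to the robot, and variables do not carry over. Pictures are saved under pics/ and viewed, and the job is handed in when it is done.

Besides the shell and the picture viewer there is one more tool, called after "Request:" in YAML: its name, and indented under it one key for each argument. carry_out: Moves the arm, as the interface text tells. Its arguments: {"type":"object","properties":{"increments":{"type":"array","items":{"type":"array","items":{"type":"array","items":{"type":"number","minimum":-1,"maximum":1}}}},"hand":{"type":"number"},"squeeze":{"type":"number"}},"required":["increments"]}

```bash
mkdir -p pics; cat > h.py <<'E'
import numpy as np, cv2
from rig import sense, optics, r, nets
def K(f):
    fl=240/np.tan(np.radians(f["fov_y"])/2); return fl
def unproj(f,u,v,z=None):
    fl=K(f); d=f["range_z"][int(v),int(u)] if z is None else z
    c=np.array([(u-f["cx"])/fl*d,(v-f["cy"])/fl*d,d]); return f["R"].T@(c-f["t"])
def onplane(f,u,v,h):
    fl=K(f); d=f["R"].T@np.array([(u-f["cx"])/fl,(v-f["cy"])/fl,1.]); o=-f["R"].T@f["t"]
    return o+d*(h-o[2])/d[2]
def proj(f,X):
    c=f["R"]@np.asarray(X)+f["t"]; fl=K(f); return c[0]/c[2]*fl+f["cx"],c[1]/c[2]*fl+f["cy"]
E
python3 - <<'E'
from h import *
print(sense()); print(r.tip_reach)
for n in ["scene","top"]:
    f=optics.grab_frame(n); cv2.imwrite(f"pics/{n}0.png",f["img"][:,:,::-1])
    print(n,f["fov_y"],-f["R"].T@f["t"])
    for t in ["light_base","corner","nest_home","lip_end","counting_tray","catch_pivot","catch_knob","loupe","forceps","petri_dish","stain_bottle","pencil","timer"]:
        try: print(t,[(np.round(o["point"],1).tolist(),round(o["confidence"],2)) for o in nets.tip_of(t,n)][:2])
        except Exception as e: print(t,e)
E
```

```text
{'clock': 0.0, 'qpos': array([-1.24743039e+00,  3.53661275e-01,  1.63415651e+00, -5.29327297e-05,
        1.15517966e+00, -2.40097288e-03]), 'qvel': array([-7.03816858e-04,  5.48795053e-05, -1.67739036e-03,  5.24519279e-04,
        1.84768643e-04, -1.75642850e-03]), 'joint_efforts': array([ 2.08784641e-04, -6.05257630e+01, -3.42069054e+01,  1.89215342e-05,
        9.38325509e-03, -4.09258257e-05]), 'eef_pos': array([ 199.86307344, -591.70457125,  252.54388335]), 'tcp_rot': array([-3.14018775e+00,  4.50233645e-05,  3.25788343e-01]), 'contact_force': array([-0.10565902,  0.32429496,  0.57509714]), 'wrist_torque': array([ 0.03529643, -0.03405687, -0.02638425]), 'opening': 0.9999043290768963}
22.0
scene 44.905661522920425 [  -62.29429853 -1399.18486454   634.29864362]
light_base [([485.3, -18.7, -0.1], 0.87)]
corner [([584.2, 65.1, 18.1], 0.72)]
nest_home [([539.5, 35.7, 14.6], 0.61)]
lip_end [([511.4, 36.4, 16.1], 0.63)]
counting_tray [([476.7, -86.2, 10.5], 0.63)]
catch_pivot [([477.6, 6.1, 16.3], 0.63)]
catch_knob [([446.8, -15.9, 48.8], 0.59)]
loupe [([445.3, -13.0, 51.8], 0.34)]
for
[... 200 characters left out ...]
2.4, -493.8, -0.7], 0.93)]
top 47.47281588391936 [ 445.17791645 -193.06804947 1451.96550325]
light_base [([491.2, -18.4, -0.9], 0.77)]
corner [([584.5, 62.1, 13.2], 0.71)]
nest_home [([544.0, 34.3, 17.2], 0.83), ([480.0, -81.7, 15.9], 0.59)]
lip_end [([510.1, 36.8, 15.4], 0.86), ([487.5, -20.1, -0.1], 0.33)]
counting_tray [([478.3, -79.8, 12.9], 0.93)]
catch_pivot [([479.6, 3.8, 10.3], 0.63), ([584.0, 65.4, 7.8], 0.16)]
catch_knob [([447.2, -8.1, 47.9], 0.56)]
loupe [([397.7, -79.3, 12.5], 0.47), ([366.5, -491.8, -2.5], 0.15)]
forceps [([449.6, -199.9, -4.0], 0.43)]
petri_dish [([358.2, -328.0, 1.0], 0.72)]
stain_bottle [([688.8, 28.5, 0.8], 0.6)]
pencil [([378.8, 32.0, 4.7], 0.72)]
timer []
```

```bash
python3 - <<'E'
from h import *
f=optics.grab_frame("top"); im=f["img"][:,:,::-1]
u,v=proj(f,[490,-50,14]); u,v=int(u),int(v)
print(u,v,K(f),f["R"])
c=im[v-100:v+100,u-130:u+130]; print(u-130,v-100)
cv2.imwrite("pics/topc.png",cv2.resize(c,None,fx=3,fy=3,interpolation=cv2.INTER_CUBIC))
g=optics.grab_frame("scene"); im=g["img"][:,:,::-1]
u,v=proj(g,[490,-50,14]); u,v=int(u),int(v)
c=im[max(v-100,0):v+100,max(u-130,0):u+130]; print(u-130,v-100)
cv2.imwrite("pics/scc.png",cv2.resize(c,None,fx=3,fy=3,interpolation=cv2.INTER_CUBIC))
E
```

```text
271 260 545.7926825152233 [[-0.02706399 -0.99919919 -0.02947075]
 [-0.99793044  0.02872642 -0.05752941]
 [ 0.05832993  0.02785279 -0.99790873]]
141 160
173 140
```

View pics/topc.png

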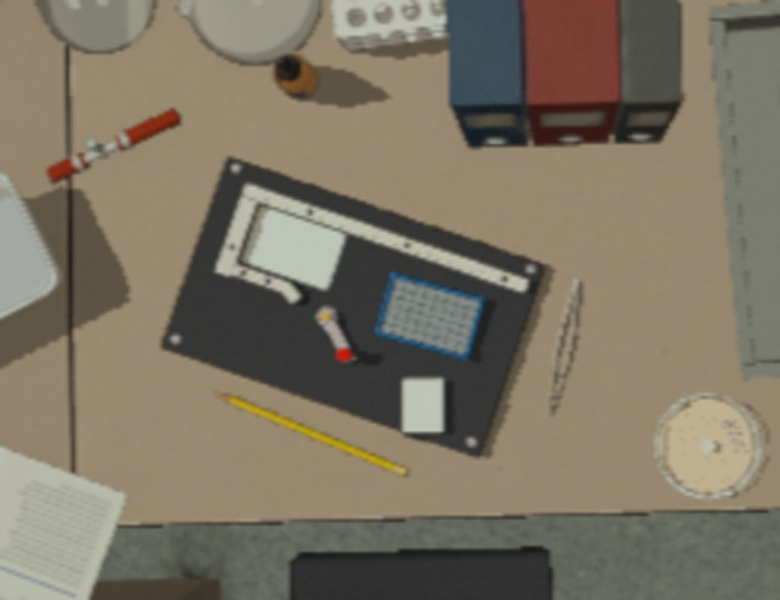

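View pics/scc.png

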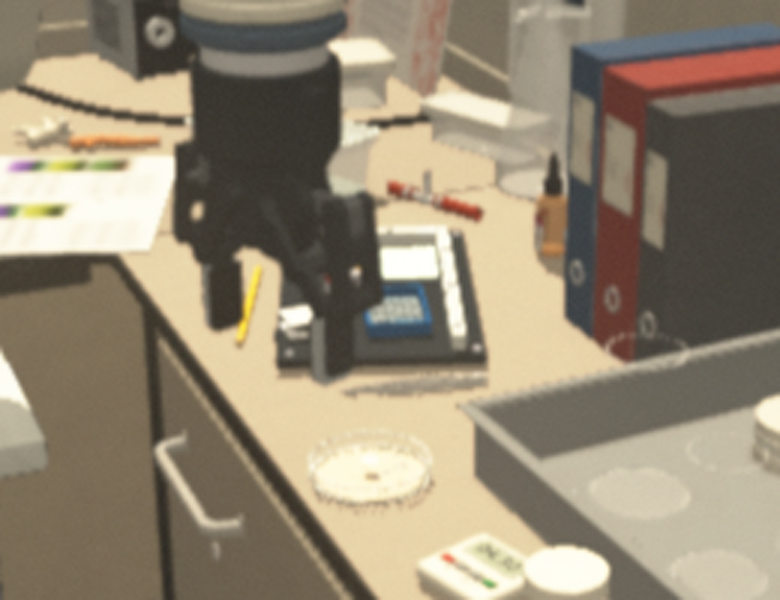

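View pics/top0.png

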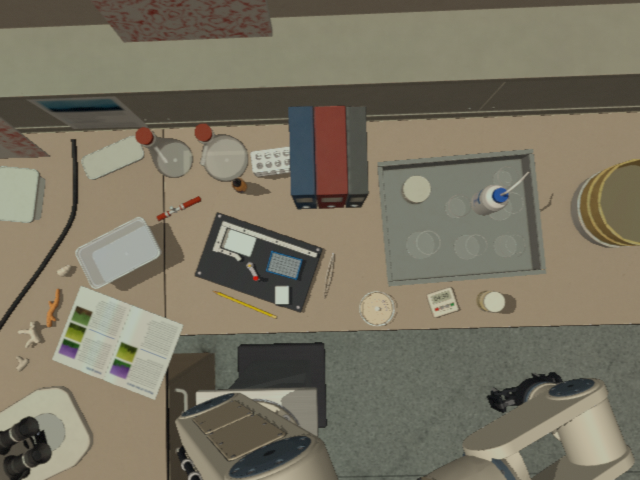

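The top view shows the base turned about 18-19° clockwise. The tray is on its right half at crop (430,315), the catch knob at (345,355) and the loupe at (423,405). Next I'll fit the base and tray poses.

```bash
cat > fit.py <<'E'
from h import *
def fit(f):
    im=f["img"].astype(int); hsv=cv2.cvtColor(f["img"],cv2.COLOR_RGB2HSV)
    sl=np.zeros((480,640),bool); sl[200:320,185:330]=True
    dark=(im.max(2)<75)&sl
    n,l,st,_=cv2.connectedComponentsWithStats(dark.astype(np.uint8)); k=1+np.argmax(st[1:,4])
    cs,_=cv2.findContours((l==k).astype(np.uint8),cv2.RETR_EXTERNAL,cv2.CHAIN_APPROX_NONE)
    hull=cv2.convexHull(np.vstack(cs))[:,0]
    P=np.array([onplane(f,u,v,14)[:2] for u,v in hull],np.float32)
    rc=cv2.minAreaRect(P)
    blue=(hsv[:,:,0]>95)&(hsv[:,:,0]<120)&(hsv[:,:,1]>120)&(hsv[:,:,2]>50)&sl
    n,l,st,_=cv2.connectedComponentsWithStats(blue.astype(np.uint8),connectivity=8); k=1+np.argmax(st[1:,4])
    v,u=np.nonzero(l==k)
    T=np.array([onplane(f,a,b,28)[:2] for a,b in zip(u,v)],np.float32); rt=cv2.minAreaRect(T)
    red=((hsv[:,:,0]<6)|(hsv[:,:,0]>174))&(hsv[:,:,1]>170)&(hsv[:,:,2]>90)&sl
    v,u=np.nonzero(red); kn=onplane(f,u.mean(),v.mean(),46)[:2] if len(u) else None
    return rc,rt,kn,len(u)
def bf(p,c,yaw):
    d=np.asarray(p)[:2]-c; cc,s=np.cos(yaw),np.sin(yaw); return np.array([cc*d[0]+s*d[1],-s*d[0]+cc*d[1]])
E
python3 - <<'E'
from fit import *
f=optics.grab_frame("top"); rc,rt,kn,n=fit(f); print(rc,rt,kn,n)
for c0,a in [(rc[0],-18.5)]:
    pass
for pt in [("screws",[(235,169),(531,269),(471,442),(175,340)],14),("railends",[(247,183),(530,283),(526,292),(216,273)],28),("knob",[(345,355)],46),("pivot",[(326,315)],28),("loupe",[(423,405)],28)]:
    print(pt[0],[np.round(onplane(f,141+(u+.5)/3-.5,160+(v+.5)/3-.5,pt[2])[:2],1).tolist() for u,v in pt[1]])
E
```

```text
((487.1183776855469, -15.249954223632812), (298.6580505371094, 179.8361358642578), 69.30322265625) ((476.9720153808594, -83.76146697998047), (86.57412719726562, 57.192928314208984), 73.22067260742188) [526.17715679  54.76088697] 27
screws [[612.0, 87.1], [515.8, -172.9], [365.8, -116.2], [462.0, 142.9]]
railends [[597.7, 74.0], [502.9, -171.9], [495.2, -168.2], [519.4, 102.7]]
knob [[444.7, -11.4]]
pivot [[480.0, 6.8]]
loupe [[399.6, -76.1]]
```

Fit: base centre about (488,-15) with yaw -20.5°. The tray is at (477,-84), 3.7° off the rail and 18 mm short of it. The catch is at about 0.06 rad. I'll approach with the fingers shut.

Request:
carry_out:
  increments:
    - [[0.5,-0.46,0,0,0,0.653],[0.5,-0.46,0,0,0,0.653],[0.5,-0.46,0,0,0,0.653],[0.5,-0.46,0,0,0,0.653],[0.5,-0.46,0,0,0,0.653]]
  hand: 1
  squeeze: 40

```text
clock: 1.97
eef_pos: [298.3, -412.2, 253.3]
tcp_rot: [-3.142, -0.0, -0.29]
contact_force: [2.1, -0.4, 0.7]
opening: 0.296
```

```bash
cat > st.py <<'E'
from fit import *
from scipy.spatial.transform import Rotation as Ro
C=np.array([488.,-15.]);Y=-0.358
s=sense();p=s["eef_pos"];R=Ro.from_euler("xyz",s["tcp_rot"]).as_matrix()
def to(X,yaw=Y):
    d=R.T@(np.array(X)-p); Rt=Ro.from_euler("xyz",[np.pi,0,yaw]).as_matrix(); w=Ro.from_matrix(R.T@Rt).as_rotvec()
    return np.round(d/400,4),np.round(np.degrees(w)/60,4)
def bw(x,y,z): 
    c,q=np.cos(Y),np.sin(Y); return [C[0]+c*x-q*y,C[1]+q*x+c*y,z]
if __name__=="__main__":
    print("t",round(s["clock"],2),"p",p.round(1),"base",bf(p,C,Y).round(1),"rot",s["tcp_rot"].round(3),"F",s["contact_force"].round(1),"open",round(s["opening"],2))
E
python3 - <<'E'
from st import *
print(p,s["tcp_rot"],s["clock"],s["opening"]);print(to([477,-84,120]))
E
```

```text
[ 298.33517937 -412.1923089   253.3393775 ] [-3.14157274e+00 -2.42689976e-04 -2.90305285e-01] 1.9667 0.2955285285225218
(array([ 0.193 , -0.914 ,  0.3334]), array([-0.    , -0.0002,  0.0646]))
```

Request:
carry_out:
  increments:
    - [[0.18,-0.85,0.15,0,0,0.065],[0.18,-0.85,0.15,0,0,0.065],[0.18,-0.85,0.15,0,0,0.065],[0.18,-0.85,0.15,0,0,0.065],[0.18,-0.85,0.15,0,0,0.065]]

```text
clock: 2.38
eef_pos: [395.5, -231.3, 217.9]
tcp_rot: [3.141, -0.001, -0.352]
contact_force: [0.8, -1.3, -0.5]
opening: 0.0
```

```bash
python3 - <<'E'
from st import *
print(p,s["tcp_rot"],s["clock"],s["opening"]);print(to([477,-84,120]))
E
```

```text
[ 395.52222175 -231.29312859  217.90273697] [ 3.14146066e+00 -9.12785749e-04 -3.52178920e-01] 2.3833 0.00021293507219738778
(array([ 0.0639, -0.4159,  0.2448]), array([ 0.0001, -0.0009,  0.0056]))
```

Request:
carry_out:
  increments:
    - [[0.064,-0.414,0.245,0,0,0.005],[0.064,-0.414,0.245,0,0,0.005],[0.064,-0.414,0.245,0,0,0.005],[0.064,-0.414,0.245,0,0,0.005],[0.064,-0.414,0.245,0,0,0.005]]

```text
clock: 2.8
eef_pos: [476.7, -83.8, 118.4]
tcp_rot: [-3.141, 0.0, -0.356]
contact_force: [0.0, -0.9, 0.7]
opening: -0.003
```

Request:
carry_out:
  increments:
    - [[0,0,0,0,0,0],[0,0,0,0,0,0]]

```text
clock: 2.97
eef_pos: [476.0, -85.3, 119.1]
tcp_rot: [3.141, 0.002, -0.354]
contact_force: [0.5, -0.8, -0.1]
opening: -0.003
```

```bash
python3 - <<'E'
from st import *
print(p,s["tcp_rot"],s["clock"],s["opening"]);print(to([477,-84,60]))
for n in ["scene","top"]:
    f=optics.grab_frame(n); u,v=map(int,proj(f,[477,-84,28])); k=2 if n=="top" else 1
    x,y=max(u-100,0),max(v-75,0)
    c=f["img"][y:y+150,x:x+200,::-1]; cv2.imwrite(f"pics/{n}1.png",cv2.resize(c,None,fx=4,fy=4,interpolation=cv2.INTER_CUBIC)); print(x,y)
E
```

```text
[475.96827182 -85.30082974 119.12868237] [ 3.14119584e+00  1.63737804e-03 -3.54239931e-01] 2.9667 -0.00340681355526764
(array([ 0.0015, -0.004 ,  0.1478]), array([0.0004, 0.0016, 0.0036]))
203 165
183 189
```

View pics/scene1.png

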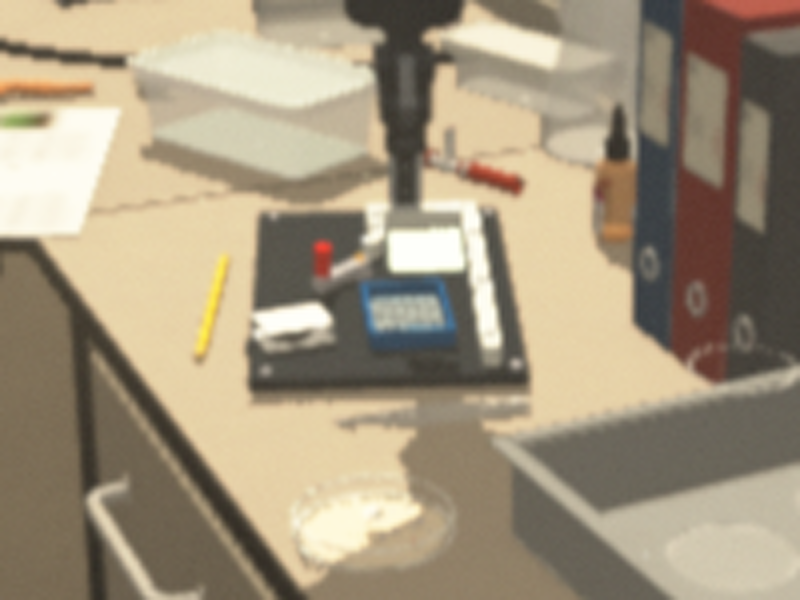

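View pics/top1.png

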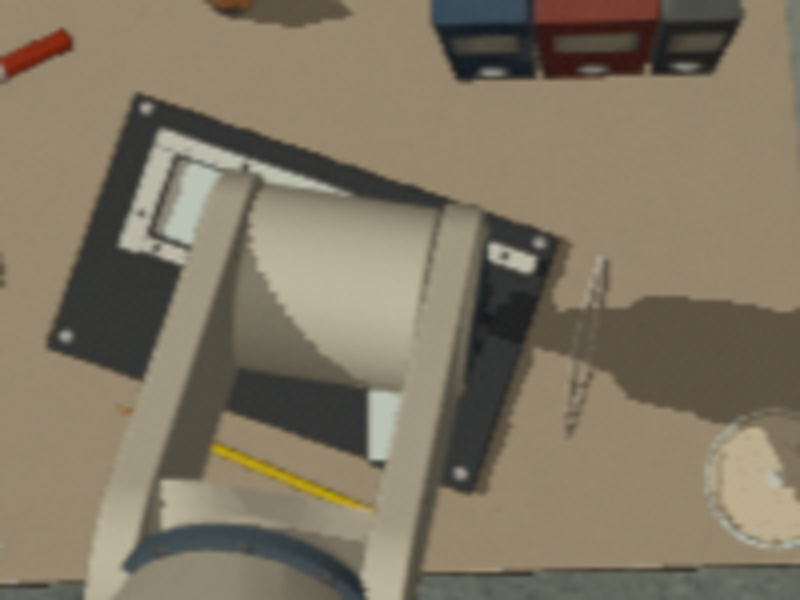

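The scene view shows the finger above and in line with the tray at crop (405,315). The top view is blocked by the arm. I'll descend into the tray.

Request:
carry_out:
  increments:
    - [[0,0,0.1,0,0,0],[0,0,0.14,0,0,0],[0,0,0.16,0,0,0],[0,0,0.16,0,0,0]]

```text
clock: 3.4
eef_pos: [475.0, -87.2, 55.2]
tcp_rot: [3.141, 0.002, -0.359]
contact_force: [-0.2, 0.0, 0.1]
opening: 0.004
```

```bash
python3 - <<'E'
from st import *
print(p,s["tcp_rot"],s["clock"],s["contact_force"]);print(to([477,-84,43]))
f=optics.grab_frame("scene"); u,v=map(int,proj(f,[477,-84,28]))
x,y=max(u-60,0),max(v-45,0)
c=f["img"][y:y+90,x:x+120,::-1]; cv2.imwrite(f"pics/scene2.png",cv2.resize(c,None,fx=6,fy=6,interpolation=cv2.INTER_CUBIC))
E
```

```text
[475.04391058 -87.24043711  55.17503069] [ 3.14119613e+00  1.84278135e-03 -3.58637645e-01] 3.4 [-0.15176566  0.0327904   0.05374881]
(array([ 0.0018, -0.0093,  0.0304]), array([ 0.0004,  0.0018, -0.0006]))
```

View pics/scene2.png

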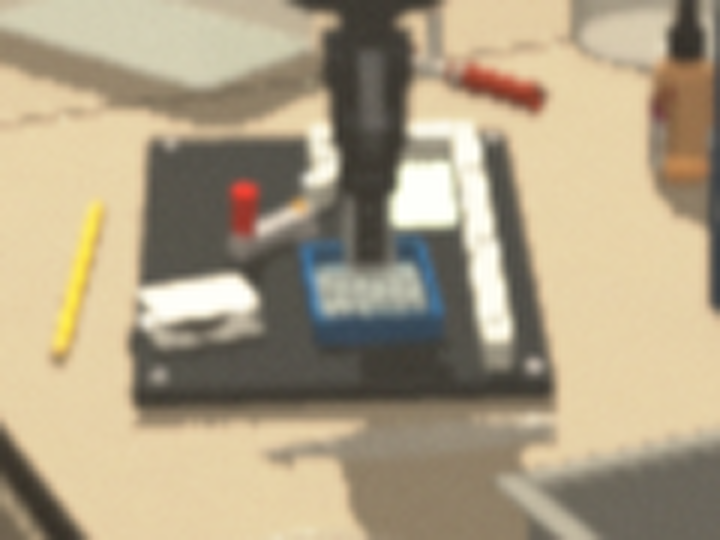

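The fingertip is right above the tray interior at crop (370,265). I'll lower it the rest of the way.

Request:
carry_out:
  increments:
    - [[0,0,0.015,0,0,0],[0,0,0.03,0,0,0],[0,0,0.03,0,0,0]]

```text
clock: 3.7
eef_pos: [476.1, -86.6, 43.8]
tcp_rot: [-3.142, -0.0, -0.357]
contact_force: [-0.7, 0.5, 0.5]
opening: 0.001
```

```bash
python3 st.py; python3 - <<'E'
from st import *
f=optics.grab_frame("scene"); u,v=map(int,proj(f,[477,-84,28]))
x,y=max(u-60,0),max(v-45,0)
c=f["img"][y:y+90,x:x+120,::-1]; cv2.imwrite(f"pics/scene3.png",cv2.resize(c,None,fx=6,fy=6,interpolation=cv2.INTER_CUBIC))
E
```

```text
t 3.7 p [476.1 -86.6  43.8] base [ 13.9 -71.2] rot [-3.142 -0.    -0.357] F [-0.7  0.5  0.5] open 0.0
```

View pics/scene3.png

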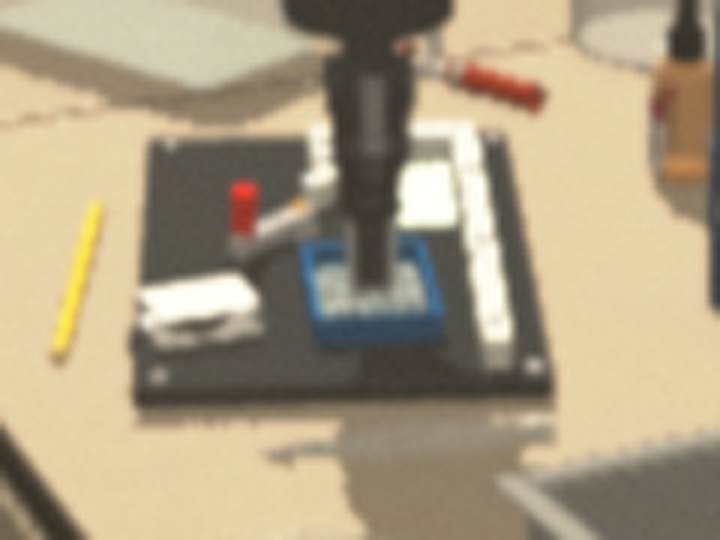

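Request:
carry_out:
  increments:
    - [[0.02,0,0.003,0,0,0],[0.035,0,0.003,0,0,0],[0.05,0,0.003,0,0,0],[0.06,0,0.003,0,0,0],[0.06,0,0.003,0,0,0]]

```text
clock: 4.17
eef_pos: [499.9, -95.2, 42.9]
tcp_rot: [-3.141, -0.001, -0.357]
contact_force: [-0.0, -0.4, 0.1]
opening: 0.004
```

Request:
carry_out:
  increments:
    - [[0.004,0,0,0,0,0],[0.008,0,0,0,0,0],[0.01,0,0,0,0,0],[0.01,0,0,0,0,0]]

```text
clock: 4.5
eef_pos: [502.2, -96.2, 42.6]
tcp_rot: [3.142, 0.0, -0.357]
contact_force: [-0.2, 0.6, -0.3]
opening: -0.0
```

```bash
python3 st.py
```

```text
t 4.5 p [502.2 -96.2  42.6] base [ 41.8 -71.1] rot [ 3.142  0.    -0.357] F [-0.2  0.6 -0.3] open -0.0
```

Request:
carry_out:
  increments:
    - [[0.003,0,0,0,0,0],[0.006,0,0,0,0,0],[0.006,0,0,0,0,0]]

```text
clock: 4.75
eef_pos: [504.7, -97.1, 42.7]
tcp_rot: [-3.142, -0.0, -0.357]
contact_force: [-0.1, -0.3, 0.2]
opening: -0.001
```

Request:
carry_out:
  increments:
    - [[0.003,0,0,0,0,0],[0.005,0,0,0,0,0],[0.005,0,0,0,0,0]]

```text
clock: 5.0
eef_pos: [505.0, -97.3, 42.5]
tcp_rot: [3.141, 0.003, -0.357]
contact_force: [-4.9, 2.4, 3.7]
opening: 0.003
```

```bash
python3 st.py; python3 - <<'E'
from st import *
f=optics.grab_frame("scene"); u,v=map(int,proj(f,[477,-84,28]))
x,y=max(u-60,0),max(v-45,0)
c=f["img"][y:y+90,x:x+120,::-1]; cv2.imwrite(f"pics/scene4.png",cv2.resize(c,None,fx=6,fy=6,interpolation=cv2.INTER_CUBIC))
E
```

```text
t 5.0 p [505.  -97.3  42.5] base [ 44.8 -71.1] rot [ 3.141e+00  3.000e-03 -3.570e-01] F [-4.9  2.4  3.7] open 0.0
```

View pics/scene4.png

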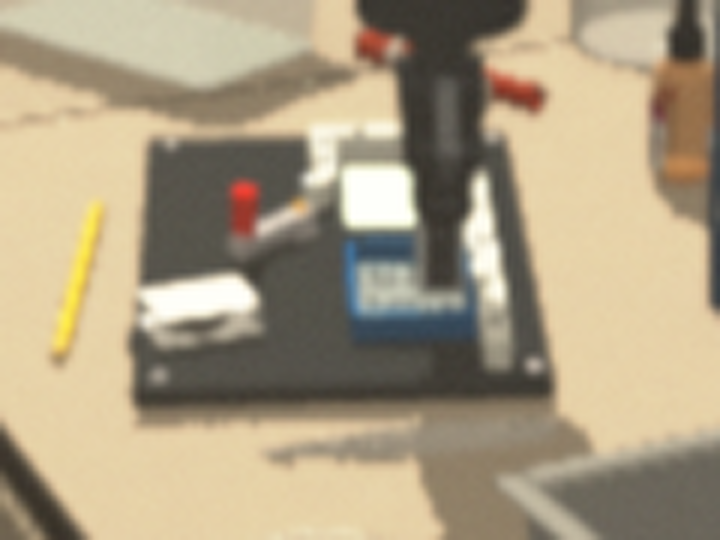

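The tray now touches the rail, with about 5 N reaction, and looks parallel to it. I'll push slightly more and hold to square it up.

Request:
carry_out:
  increments:
    - [[0.002,0,0,0,0,0],[0.003,0,0,0,0,0],[0.003,0,0,0,0,0],[0.003,0,0,0,0,0]]

```text
clock: 5.38
eef_pos: [505.1, -97.4, 42.3]
tcp_rot: [3.141, 0.005, -0.357]
contact_force: [-8.3, 5.2, 6.8]
opening: -0.0
```

```bash
python3 st.py
```

```text
t 5.38 p [505.1 -97.4  42.3] base [ 44.9 -71.2] rot [ 3.141  0.005 -0.357] F [-8.3  5.2  6.8] open -0.0
```

```bash
cat > ov.py <<'E'
from st import *
import sys
def ov(name,yc,extra=[]):
    f=optics.grab_frame("scene"); im=f["img"][:,:,::-1]; u,v=map(int,proj(f,[490,-40,28])); x,y=u-55,v-45
    S=7; c=cv2.resize(im[y:y+85,x:x+110],None,fx=S,fy=S,interpolation=cv2.INTER_CUBIC)
    q=lambda X:tuple(int(round(S*(a-b+.5)-.5)) for a,b in zip(proj(f,X),(x,y)))
    L=[q(bw(a,b,28)) for a,b in [(4,yc-42),(4,yc+42),(60,yc+42),(60,yc-42)]]
    cv2.polylines(c,[np.array(L)],True,(0,255,0),1)
    cv2.line(c,q(bw(60,-140,28)),q(bw(60,108,28)),(0,255,255),1);cv2.line(c,q(bw(60,108,28)),q(bw(2,108,28)),(0,255,255),1)
    cv2.line(c,q(bw(-90,-150,14)),q(bw(90,-150,14)),(255,0,255),1)
    cv2.imwrite(name,c)
if __name__=="__main__": ov(sys.argv[1],float(sys.argv[2]))
E
python3 ov.py pics/o1.png -68
```

```text
(no output)
```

View pics/o1.png

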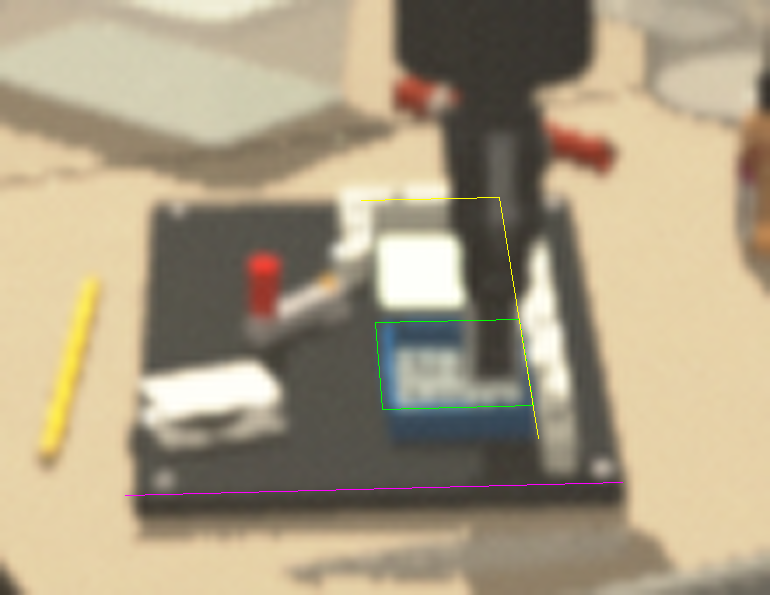

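The tray's front edge is parallel to the rail line. There is a constant calibration offset of about 2-3 mm. Now I'll slide it left.

Request:
carry_out:
  increments:
    - [[-0.003,-0.02,0,0,0,0],[-0.003,-0.04,0,0,0,0],[-0.003,-0.06,0,0,0,0],[-0.003,-0.08,0,0,0,0],[-0.003,-0.095,0,0,0,0]]

```text
clock: 5.85
eef_pos: [518.5, -61.5, 42.2]
tcp_rot: [3.141, 0.003, -0.357]
contact_force: [-5.0, -1.5, 0.2]
opening: 0.002
```

```bash
python3 st.py;python3 ov.py pics/o2.png -60
```

```text
t 5.85 p [518.5 -61.5  42.2] base [ 44.8 -32.8] rot [ 3.141e+00  3.000e-03 -3.570e-01] F [-5.  -1.5  0.2] open 0.0
```

View pics/o2.png

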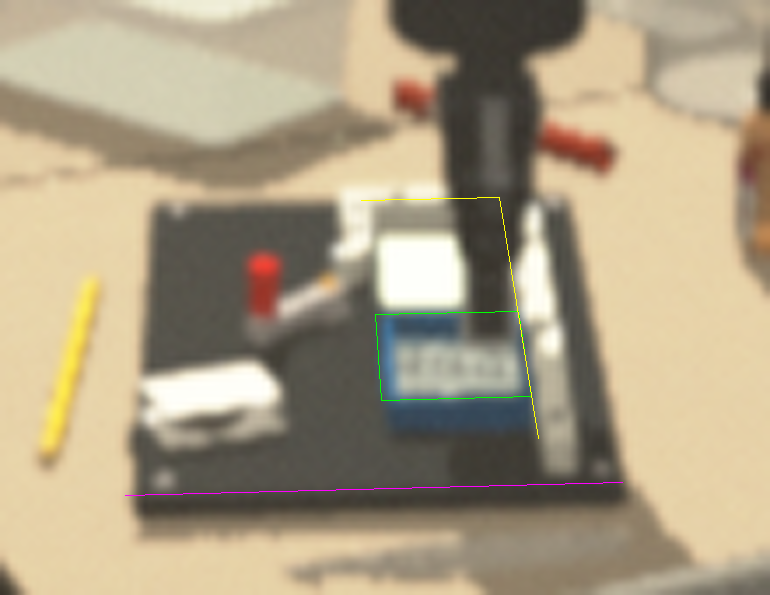

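Request:
carry_out:
  increments:
    - [[0,-0.02,0,0,0,0],[0,-0.04,0,0,0,0],[0,-0.06,0,0,0,0],[0,-0.08,0,0,0,0],[0,-0.1,0,0,0,0]]

```text
clock: 6.32
eef_pos: [532.5, -24.2, 42.2]
tcp_rot: [3.14, 0.003, -0.357]
contact_force: [-5.7, -2.7, 0.3]
opening: -0.0
```

```bash
python3 st.py;python3 ov.py pics/o3.png -16
```

```text
t 6.32 p [532.5 -24.2  42.2] base [44.9  7. ] rot [ 3.14e+00  3.00e-03 -3.57e-01] F [-5.7 -2.7  0.3] open -0.0
```

View pics/o3.png

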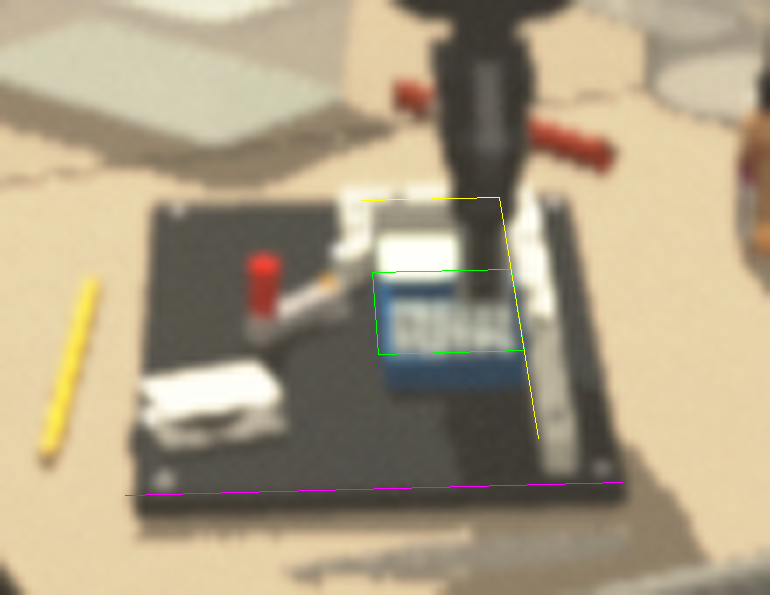

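Request:
carry_out:
  increments:
    - [[0,-0.02,0,0,0,0],[0,-0.04,0,0,0,0],[0,-0.06,0,0,0,0],[0,-0.08,0,0,0,0],[0,-0.1,0,0,0,0]]

```text
clock: 6.78
eef_pos: [546.5, 13.2, 42.2]
tcp_rot: [3.14, 0.003, -0.357]
contact_force: [-4.1, -1.8, -0.0]
opening: -0.003
```

Request:
carry_out:
  increments:
    - [[0,-0.02,0,0,0,0],[0,-0.04,0,0,0,0],[0,-0.06,0,0,0,0],[0,-0.08,0,0,0,0],[0,-0.08,0,0,0,0]]

```text
clock: 7.2
eef_pos: [558.1, 44.1, 42.2]
tcp_rot: [3.141, 0.002, -0.356]
contact_force: [-4.5, 6.0, -0.4]
opening: -0.001
```

```bash
python3 st.py;python3 ov.py pics/o4.png 57
```

```text
t 7.2 p [558.1  44.1  42.2] base [44.9 80. ] rot [ 3.141e+00  2.000e-03 -3.560e-01] F [-4.5  6.  -0.4] open -0.0
```

View pics/o4.png

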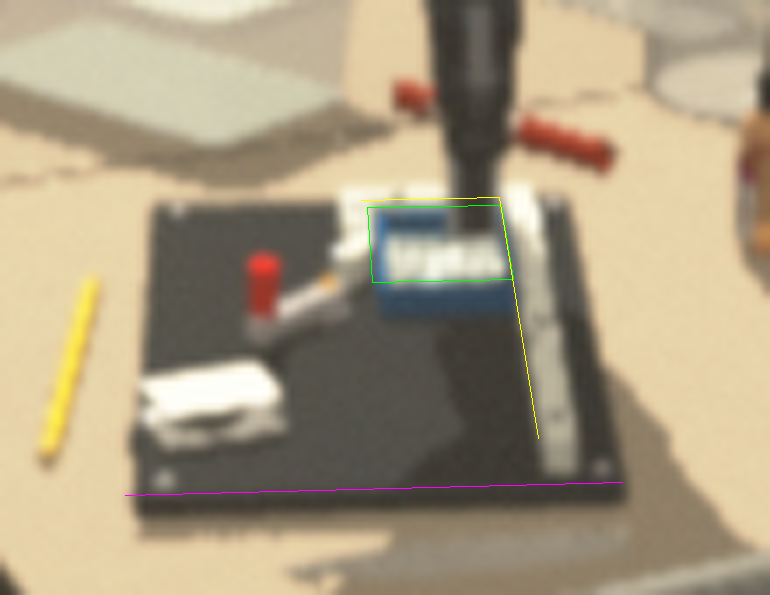

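Request:
carry_out:
  increments:
    - [[0,-0.005,0,0,0,0],[0,-0.01,0,0,0,0],[0,-0.015,0,0,0,0],[0,-0.02,0,0,0,0],[0,-0.02,0,0,0,0]]

```text
clock: 7.67
eef_pos: [560.4, 50.4, 42.2]
tcp_rot: [3.14, 0.002, -0.357]
contact_force: [-4.8, 0.5, 0.1]
opening: -0.003
```

```bash
python3 st.py
```

```text
t 7.67 p [560.4  50.4  42.2] base [44.9 86.7] rot [ 3.14e+00  2.00e-03 -3.57e-01] F [-4.8  0.5  0.1] open -0.0
```

Request:
carry_out:
  increments:
    - [[0,-0.003,0,0,0,0],[0,-0.006,0,0,0,0],[0,-0.008,0,0,0,0],[0,-0.008,0,0,0,0]]

```text
clock: 8.0
eef_pos: [561.4, 53.2, 42.2]
tcp_rot: [3.14, 0.002, -0.357]
contact_force: [-4.9, -1.8, -0.1]
opening: 0.006
```

```bash
python3 st.py;python3 ov.py pics/o5.png 66
```

```text
t 8.0 p [561.4  53.2  42.2] base [44.9 89.6] rot [ 3.14e+00  2.00e-03 -3.57e-01] F [-4.9 -1.8 -0.1] open 0.01
```

View pics/o5.png

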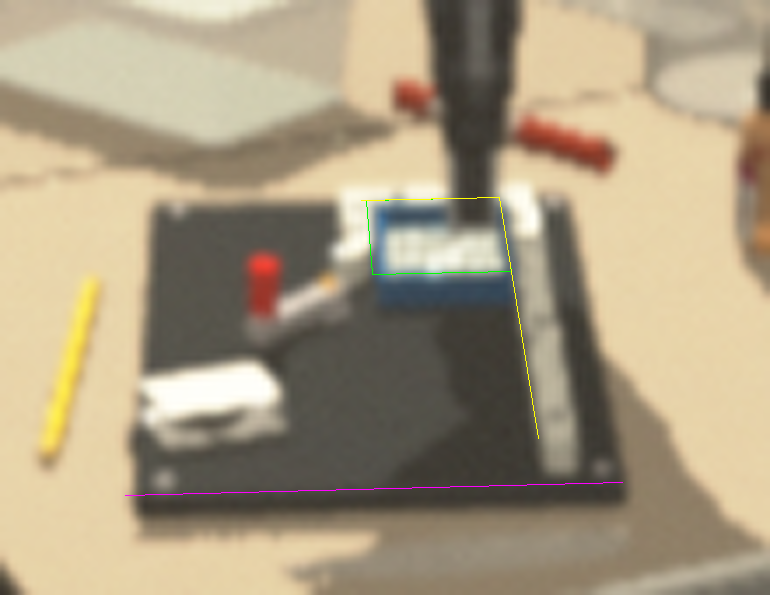

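Request:
carry_out:
  increments:
    - [[0,-0.003,0,0,0,0],[0,-0.006,0,0,0,0],[0,-0.006,0,0,0,0],[0,-0.006,0,0,0,0]]

```text
clock: 8.38
eef_pos: [562.1, 55.0, 42.1]
tcp_rot: [3.14, 0.003, -0.357]
contact_force: [-5.6, -4.0, 1.2]
opening: -0.005
```

```bash
python3 st.py
```

```text
t 8.38 p [562.1  55.   42.1] base [44.9 91.6] rot [ 3.14e+00  3.00e-03 -3.57e-01] F [-5.6 -4.   1.2] open -0.0
```

Request:
carry_out:
  increments:
    - [[0,-0.003,0,0,0,0],[0,-0.006,0,0,0,0],[0,-0.006,0,0,0,0],[0,-0.006,0,0,0,0]]

```text
clock: 8.72
eef_pos: [562.3, 55.6, 42.1]
tcp_rot: [3.137, 0.003, -0.356]
contact_force: [-7.2, -16.4, 2.4]
opening: -0.0
```

```bash
python3 st.py
```

```text
t 8.72 p [562.3  55.6  42.1] base [44.9 92.2] rot [ 3.137e+00  3.000e-03 -3.560e-01] F [ -7.2 -16.4   2.4] open -0.0
```

The finger stalls at y=92 with about 18 N, so the tray is home. I'll ease off the walls and lift.

Request:
carry_out:
  increments:
    - [[-0.01,0.015,0,0,0,0],[-0.025,0.035,0,0,0,0],[-0.025,0.035,-0.03,0,0,0],[-0.025,0.035,-0.13,0,0,0],[-0.025,0.035,-0.2,0,0,0]]

```text
clock: 9.13
eef_pos: [550.3, 48.3, 124.8]
tcp_rot: [-3.141, -0.0, -0.357]
contact_force: [1.7, 0.8, 0.2]
opening: 0.002
```

Request:
carry_out:
  increments:
    - [[-0.1,0.1,-0.05,0,0,0],[-0.2,0.2,-0.05,0,0,0],[-0.25,0.25,-0.05,0,0,0],[-0.25,0.3,-0.05,0,0,0],[-0.25,0.35,-0.05,0,0,0]]

```text
clock: 9.55
eef_pos: [403.5, -48.5, 143.5]
tcp_rot: [3.141, 0.001, -0.356]
contact_force: [-0.2, -0.9, -0.3]
opening: -0.001
```

```bash
python3 st.py;python3 ov.py pics/o6.png 66; python3 - <<'E'
from st import *
f=optics.grab_frame("top"); u,v=map(int,proj(f,[500,0,28]))
x,y=u-65,v-50
cv2.imwrite("pics/t6.png",cv2.resize(f["img"][y:y+100,x:x+130,::-1],None,fx=6,fy=6,interpolation=cv2.INTER_CUBIC)); print(x,y)
E
```

```text
t 9.55 p [403.5 -48.5 143.5] base [-67.4 -60.9] rot [ 3.141e+00  1.000e-03 -3.560e-01] F [-0.2 -0.9 -0.3] open -0.0
186 206
```

View pics/o6.png

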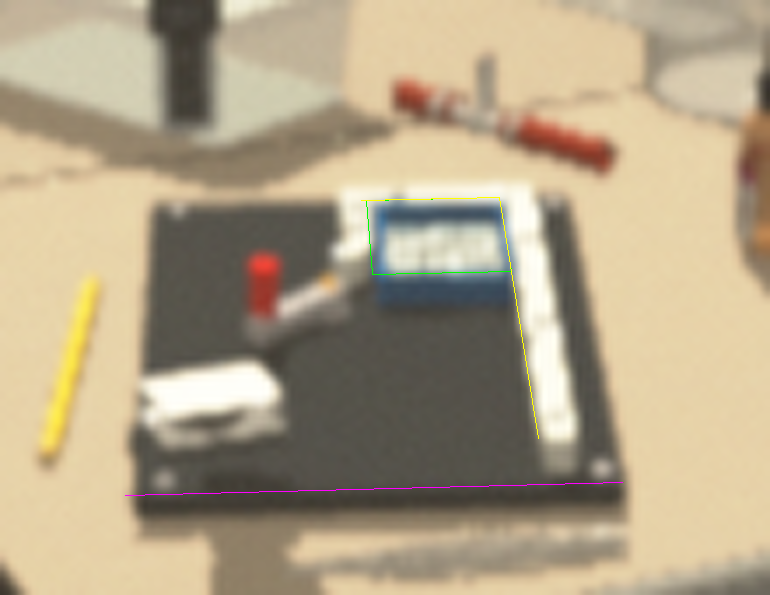

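View pics/t6.png

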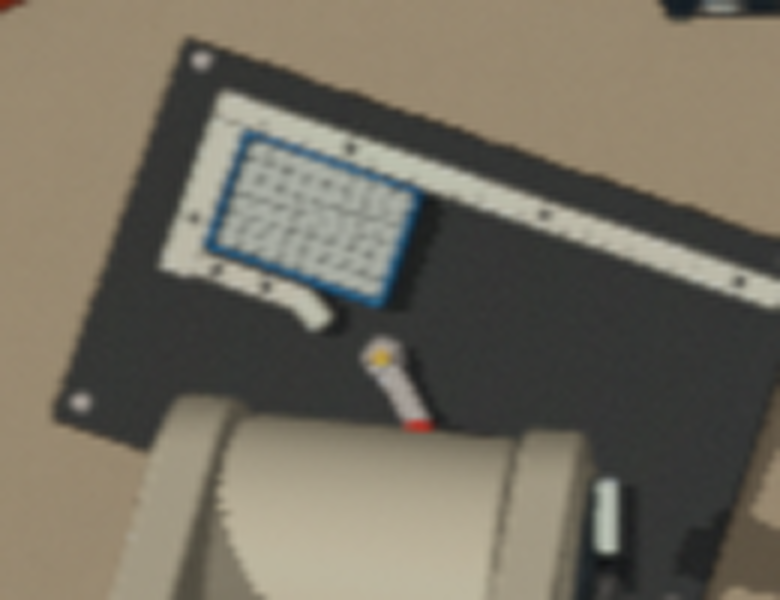

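The tray sits snugly in the nest: its edges at crop (210-420, 130-305) touch the rail and stop. The catch is still open, with its pivot at (382,355). I'll move in front of the knob.

Request:
carry_out:
  increments:
    - [[0,-0.06,0,0,0,0],[0,-0.117,0,0,0,0],[0,-0.117,0.08,0,0,0],[0,-0.117,0.15,0,0,0],[0,-0.117,0.15,0,0,0]]

```text
clock: 10.07
eef_pos: [422.5, -3.2, 80.0]
tcp_rot: [3.14, 0.004, -0.356]
contact_force: [-2.4, 0.7, -0.5]
opening: -0.002
```

```bash
python3 st.py;python3 ov.py pics/o7.png 66
```

```text
t 10.07 p [422.5  -3.2  80. ] base [-65.4 -11.9] rot [ 3.14   0.004 -0.356] F [-2.4  0.7 -0.5] open -0.0
```

View pics/o7.png

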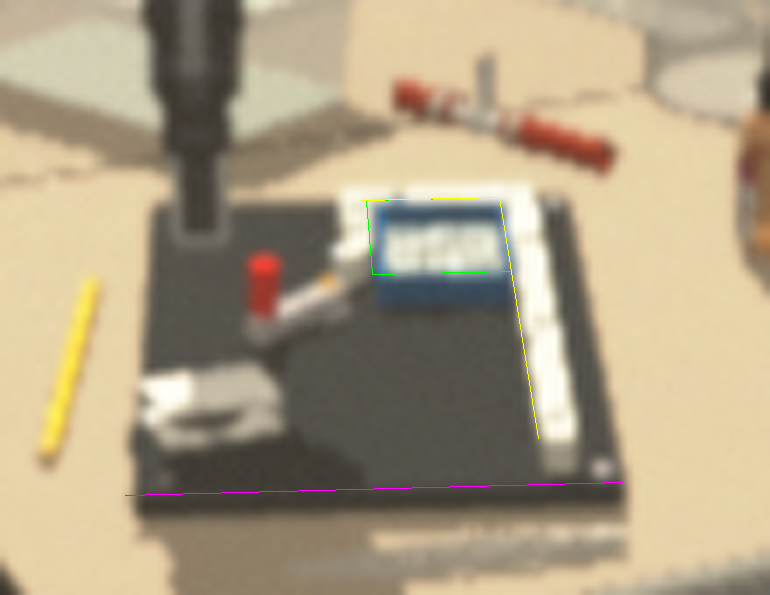

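Request:
carry_out:
  increments:
    - [[0,0.005,0.04,0,0,0],[0,0.005,0.067,0,0,0],[0,0.005,0.067,0,0,0]]

```text
clock: 10.37
eef_pos: [423.5, -6.0, 56.1]
tcp_rot: [-3.142, 0.0, -0.358]
contact_force: [-0.4, -0.8, -0.0]
opening: -0.001
```

```bash
python3 st.py;python3 ov.py pics/o8.png 66
```

```text
t 10.37 p [423.5  -6.   56.1] base [-63.6 -14.1] rot [-3.142  0.    -0.358] F [-0.4 -0.8 -0. ] open -0.0
```

View pics/o8.png

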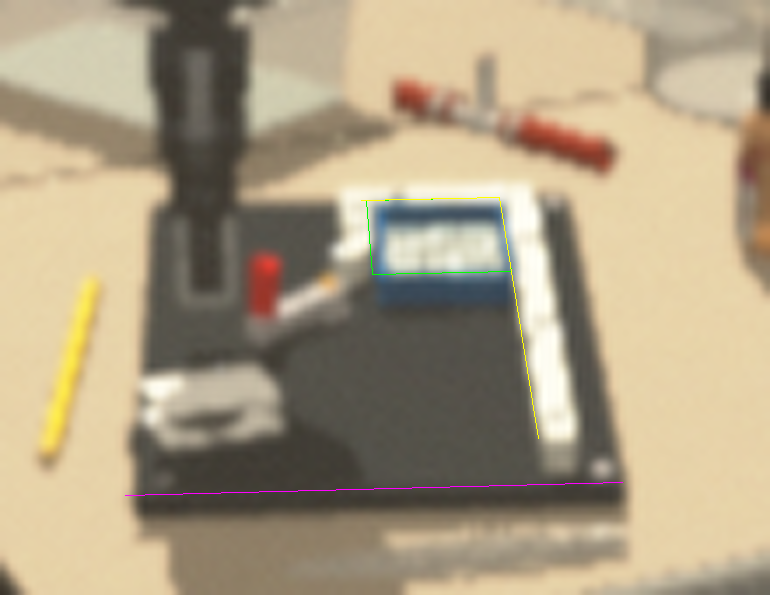

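Request:
carry_out:
  increments:
    - [[0.018,0.006,0,0,0,0],[0.036,0.01,0,0,0,0],[0.054,0.012,0,0,0,0],[0.072,0.013,0,0,0,0],[0.087,0.013,0,0,0,0]]

```text
clock: 10.83
eef_pos: [455.5, -23.6, 56.9]
tcp_rot: [-3.141, -0.002, -0.358]
contact_force: [-1.3, 0.3, 0.8]
opening: -0.002
```

```bash
python3 st.py;python3 ov.py pics/o9.png 66
```

```text
t 10.83 p [455.5 -23.6  56.9] base [-27.4 -19.5] rot [-3.141e+00 -2.000e-03 -3.580e-01] F [-1.3  0.3  0.8] open -0.0
```

View pics/o9.png

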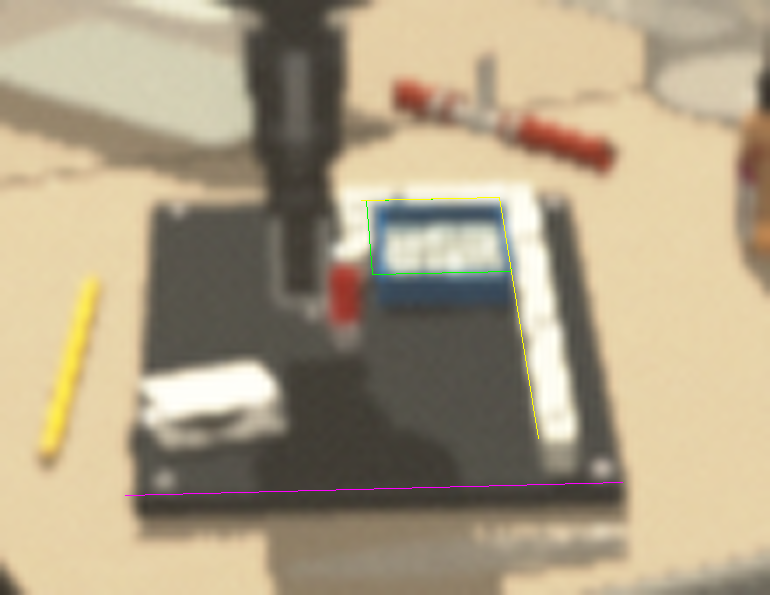

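The knob is being pushed and is now at crop (345,295), roughly straight right of the pivot. I'll keep going.

Request:
carry_out:
  increments:
    - [[0.014,0,0,0,0,0],[0.028,-0.005,0,0,0,0],[0.04,-0.01,0,0,0,0],[0.05,-0.015,0,0,0,0],[0.053,-0.017,0,0,0,0]]

```text
clock: 11.3
eef_pos: [477.3, -23.9, 56.0]
tcp_rot: [-3.141, -0.001, -0.357]
contact_force: [-1.4, -0.7, 0.5]
opening: 0.001
```

```bash
python3 st.py;python3 ov.py pics/o10.png 66
```

```text
t 11.3 p [477.3 -23.9  56. ] base [ -6.9 -12.1] rot [-3.141e+00 -1.000e-03 -3.570e-01] F [-1.4 -0.7  0.5] open 0.0
```

View pics/o10.png

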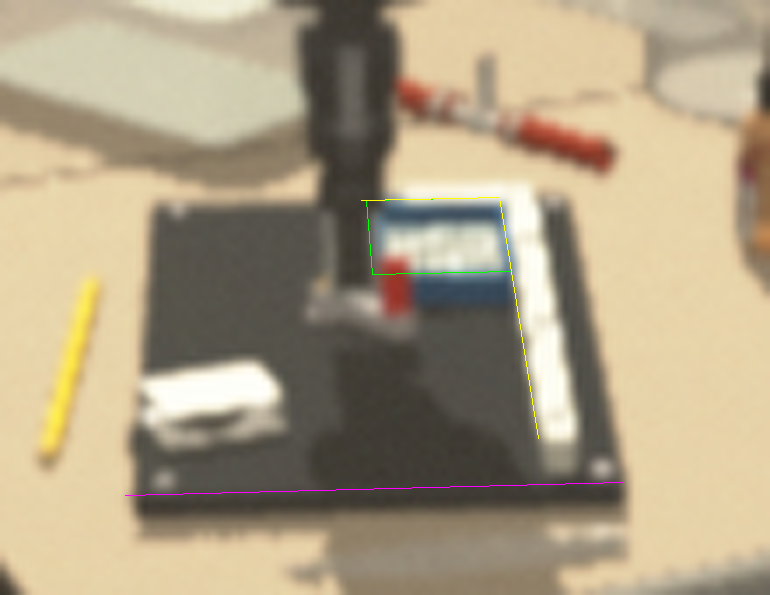

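Request:
carry_out:
  increments:
    - [[-0.015,0,0,0,0,0],[-0.015,0.04,0,0,0,0],[-0.015,0.08,0,0,0,0],[0.03,0.08,0,0,0,0],[0.05,0.08,0,0,0,0]]

```text
clock: 11.77
eef_pos: [484.4, -61.8, 56.1]
tcp_rot: [-3.141, -0.001, -0.358]
contact_force: [0.0, -0.2, 0.4]
opening: -0.003
```

```bash
python3 st.py;python3 ov.py pics/o11.png 66
```

```text
t 11.77 p [484.4 -61.8  56.1] base [ 13.1 -45.1] rot [-3.141e+00 -1.000e-03 -3.580e-01] F [ 0.  -0.2  0.4] open -0.0
```

View pics/o11.png

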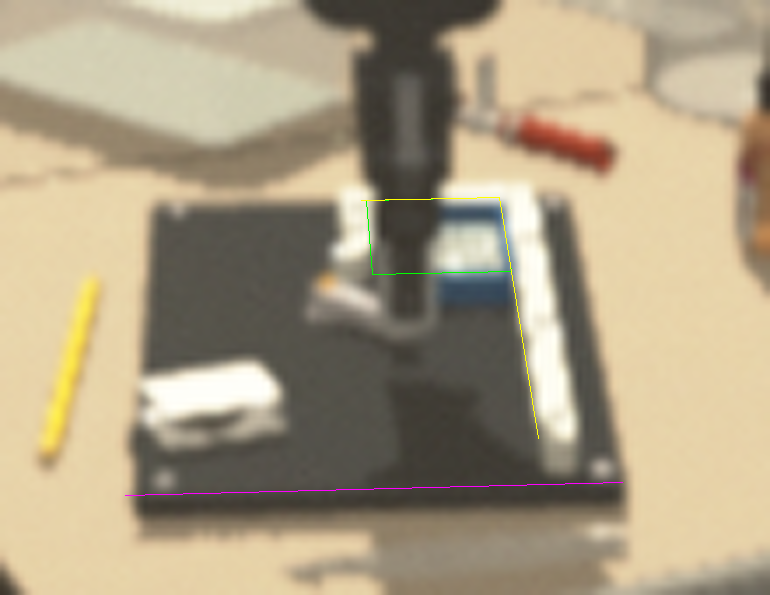

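The finger is now to the right of the knob, hiding it. I'll push left.

Request:
carry_out:
  increments:
    - [[0,-0.025,0,0,0,0],[0.005,-0.05,0,0,0,0],[0.012,-0.07,0,0,0,0],[0.018,-0.085,0,0,0,0],[0.02,-0.094,0,0,0,0]]

```text
clock: 12.23
eef_pos: [504.9, -27.3, 55.9]
tcp_rot: [-3.141, -0.0, -0.356]
contact_force: [0.6, -1.2, 1.2]
opening: -0.002
```

Request:
carry_out:
  increments:
    - [[0,-0.004,0,0,0,0],[0,-0.008,0,0,0,0],[0,-0.008,0,0,0,0]]

```text
clock: 12.48
eef_pos: [505.0, -25.1, 55.7]
tcp_rot: [3.141, 0.001, -0.357]
contact_force: [-0.4, 0.0, -0.2]
opening: -0.001
```

```bash
python3 st.py;python3 ov.py pics/o12.png 66
```

```text
t 12.48 p [505.  -25.1  55.7] base [19.5 -3.5] rot [ 3.141e+00  1.000e-03 -3.570e-01] F [-0.4  0.  -0.2] open -0.0
```

View pics/o12.png

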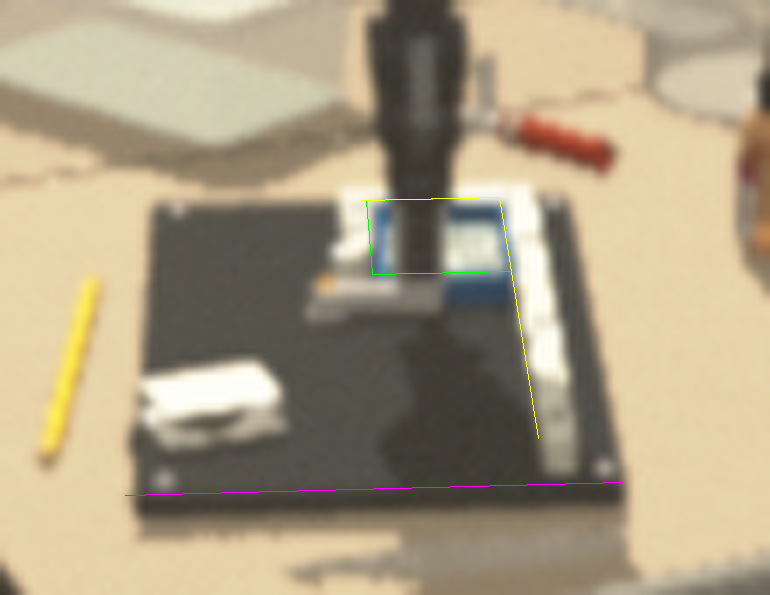

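The bar is nearly parallel to the tray end. I'll press on until the force rises.

Request:
carry_out:
  increments:
    - [[0,-0.004,0,0,0,0],[0,-0.008,0,0,0,0],[0,-0.008,0,0,0,0],[0,-0.008,0,0,0,0]]

```text
clock: 12.87
eef_pos: [505.6, -23.6, 55.6]
tcp_rot: [3.14, 0.001, -0.357]
contact_force: [-2.3, -7.9, 0.7]
opening: 0.003
```

Request:
carry_out:
  increments:
    - [[0,-0.004,0,0,0,0],[0,-0.006,0,0,0,0],[0,-0.006,0,0,0,0],[0,-0.006,0,0,0,0]]

```text
clock: 13.2
eef_pos: [505.9, -22.7, 55.6]
tcp_rot: [3.138, 0.002, -0.356]
contact_force: [-4.5, -18.8, 3.2]
opening: 0.002
```

```bash
python3 st.py
```

```text
t 13.2 p [505.9 -22.7  55.6] base [19.4 -0.9] rot [ 3.138e+00  2.000e-03 -3.560e-01] F [ -4.5 -18.8   3.2] open 0.0
```

The catch is at its stop with 19 N. I'll back away to the right, lift and look.

Request:
carry_out:
  increments:
    - [[0,0.03,0,0,0,0],[0,0.06,0,0,0,0],[0,0.08,-0.08,0,0,0],[0,0.1,-0.18,0,0,0],[0,0.1,-0.25,0,0,0]]

```text
clock: 13.62
eef_pos: [492.8, -59.3, 157.7]
tcp_rot: [-3.142, 0.0, -0.358]
contact_force: [1.0, -0.1, 0.1]
opening: 0.003
```

Request:
carry_out:
  increments:
    - [[-0.05,0.1,-0.05,0,0,0],[-0.1,0.2,-0.1,0,0,0],[-0.15,0.3,-0.15,0,0,0],[-0.2,0.4,-0.15,0,0,0],[-0.2,0.5,-0.15,0,0,0]]

```text
clock: 14.03
eef_pos: [356.5, -200.0, 216.0]
tcp_rot: [-3.141, -0.001, -0.356]
contact_force: [0.8, -1.7, 0.5]
opening: 0.003
```

Request:
carry_out:
  increments:
    - [[0,0.1,0,0,0,0],[0,0.2,0,0,0,0],[0,0.25,0,0,0,0],[0,0.25,0,0,0,0],[0,0.25,0,0,0,0]]

```text
clock: 14.45
eef_pos: [323.0, -294.2, 214.7]
tcp_rot: [-3.141, 0.0, -0.36]
contact_force: [-0.1, -0.9, -0.7]
opening: 0.001
```

```bash
python3 st.py;python3 ov.py pics/o13.png 66; python3 - <<'E'
from st import *
f=optics.grab_frame("top"); u,v=map(int,proj(f,[480,-40,28]))
x,y=u-80,v-60
cv2.imwrite("pics/t13.png",cv2.resize(f["img"][y:y+120,x:x+160,::-1],None,fx=5,fy=5,interpolation=cv2.INTER_CUBIC)); print(x,y)
print(fit(f)[1])
for t in ["loupe","forceps","petri_dish","stain_bottle","pencil","timer"]: print(t,[(np.round(o["point"],1).tolist(),round(o["confidence"],2)) for o in nets.tip_of(t,"top")][:1])
E
```

```text
t 14.45 p [ 323.  -294.2  214.7] base [ -56.7 -319.3] rot [-3.141  0.    -0.36 ] F [-0.1 -0.9 -0.7] open 0.0
187 204
((507.8401184082031, 24.362878799438477), (35.82305145263672, 4.445450782775879), 74.41581726074219)
loupe [([543.3, 37.7, 14.8], 0.2)]
forceps [([450.4, -198.6, -2.3], 0.5)]
petri_dish [([357.4, -326.1, 0.9], 0.79)]
stain_bottle [([689.3, 28.7, -1.7], 0.73)]
pencil [([379.8, 30.7, 1.6], 0.49)]
timer [([368.9, -492.7, -3.4], 0.79)]
```

View pics/o13.png

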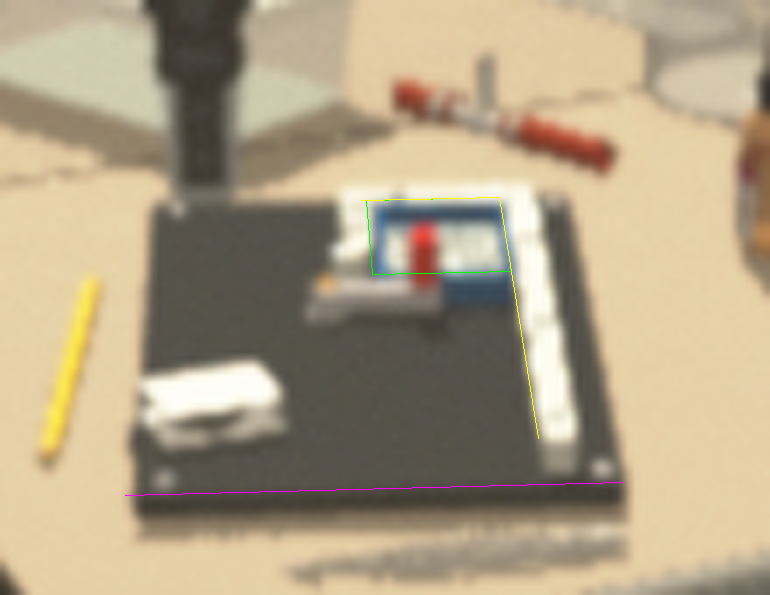

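View pics/t13.png

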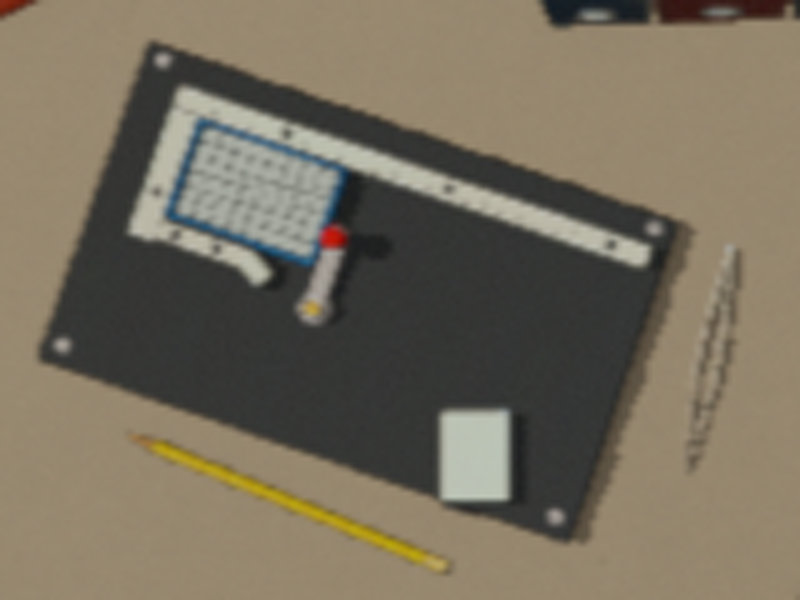

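The tray is home and the bar lies parallel to its end, shut. The bystanders haven't moved and the arm is clear, so I'm handing in.

```bash
python3 -c "
from rig import r
print(r.sign_off())"
```

```text
the job is handed in; nothing more can be done
None
```

The job is handed in at about 14.5 s. The tray is in the corner nest with the catch shut behind it; `sign_off()` reports no verdict, so this rests on my own checks.

I put the shut fingertips inside the tray and pushed it flat against the rail. Then I slid it left along the rail until it stopped at the end stop, at about 18 N. I eased off, lifted clear, and pushed the red knob round in two stages until the catch reached its stop, at about 19 N.

**Last checks that agreed:**
- **Tray:** the final pictures show it tight in the corner against rail and end stop.
- **Catch:** the bar lies parallel to the tray's right end.
- **Arm:** it is clear of everything.
- **Bystanders:** the forceps, petri dish and stain bottle read within about 2 mm of the start and the pencil within about 3 mm. The timer matches its starting position from the other camera, which was the only one to find it at the start.

**Last checks that failed or disagreed:**
- **Tray fit:** the final automatic fit of the tray caught only one piece of its rim, so I judged home by the pictures and the force stall.
- **Loupe:** the network gave a false, low-confidence position for it. It looks unmoved in the pictures.
- **End-stop position:** the stall came about 2.7 mm beyond my estimate. I put this down to calibration or the fingertip size.

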